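# Deliver a freshly painted token to the sprung drying nest on a flat lifter

## Task

The token lying on the lifter's blade has just been painted, so never touch it with the fingers: pick the lifter up by its wooden grip and carry the token, balanced level on the blade, to the drying nest on the little stand. Feel the blade gently down onto the nest's sprung bed with the token inside the pocket, then keep the blade lightly on the bed while you draw it straight back out of the open front, so that the low front stops hold the token back and it stays lying flat in the pocket. Lay the lifter flat on the bench, let go of it, and disturb nothing else.

Things in the scene. Friction and masses are not known exactly. Their poses are not given: they have to be found in the camera images.
- lifter_grip (a point): Centre of the lifter's upright wooden grip, 50 mm above the blade's underside. The grip is 30 mm along x, 22 mm along y, its top 76 mm above the underside; clear to grasp from 20 mm up. +x runs along the blade to its tip, z is up. The lifter weighs 0.22 kg, mostly under the grip, and starts lying flat on the bench.
- lifter_tip (a point): Middle of the tip of the lifter's flat steel blade, on its underside, 105 mm ahead of the grip's centre. The blade is straight, 2.5 mm thick and 26 mm wide. +x along the blade, away from the grip.
- token_center (a point): Middle of the painted token, 1.5 mm above its underside: a flat silver-grey roundish plate 50 mm across, 3 mm thick, 20 to 42 g. It lies loose on the blade, held only by friction, its centre 84 to 92 mm ahead of the grip's centre.
- stand: Drying stand, fixed to the bench: origin on the bench under the middle of its grey base (92 x 76 mm). +x points from the nest's open front to its back. On its steel stem sits the aluminium nest, straight over the base, clamped at a height that differs every time and is not measured: bed top 44 to 74 mm above the bench, to be found by feel.
- pocket (a point): Point on the bench straight below the middle of the nest's pocket, +4 mm in x from the stand's origin, same axes. From here the pocket's inner faces are: back wall x = +26 mm, side walls y = ±32 mm (all 8 mm above the bed); two front stops 5 mm above the bed, x = -34 to -26 mm at |y| over 18 mm, with a 36 mm wide channel for the blade between them.
- stem_foot (a point): Foot of the stem, at the stand's origin. The bed over it is sprung in z: it gives from 2 N on, 1 mm per further 4 N, 5 mm at most; over 12 N is too hard. It reaches from x = -30 to +36 mm. With the blade on the bed the token sits low enough to be held by the front stops; a blade floating above the bed drags the token out over them.
- other_token_c (a point): Bystander: a bare token like the other one, lying on the bench. Middle of it.
- sanding_block_c (a point): Bystander: brown cork sanding block, 51 x 90 x 28 mm, on the bench. Middle of it.
- wash_pot_c (a point): Bystander: small white and red pot, 54 mm wide and 48 mm high, on the bench. Middle of it.
- tape_roll_c (a point): Bystander: green roll of tape lying flat, 97 mm wide and 24 mm high. Middle of it.
Not all that is in view belongs to the job. What is shaped like the part that bears token_center but purple, red or yellow is not meant.

How it is judged:
By the outcome, as a careful person would: the job done as asked, in the order asked, and still so for the second after the job is handed in, with the robot touching nothing.
It also fails if it takes over 64 s, if anything falls off the work surface, if the arm or the gripper's body presses on something with over 40 N, if the wrist force passes 120 N, or if a joint passes its speed limit or range.

## Robot

A 7-joint arm with a two-finger parallel gripper is mounted at the origin on the work surface; the furniture and walls round the work are solid. World frame = base frame: x ahead of the robot, y to its left, z up, the work surface at z = 0. Lengths are in m, angles in rad, forces in N, time in s.
With the tool pointing down it reaches from about 0.425 to 0.825 m from the base axis. Payload 3.6 kg.
Tool frame: the origin (TCP) lies midway between the tips of the shut fingers; the grasp point (between the pads) lies 19 mm behind it (ctrl.pinch_z is the distance from the TCP to the grasp point, in m); z points along the fingers, y is the direction in which the jaws open and shut (so a half turn about z gives the same grasp; the last joint's range is limited). The gripper opens to 85 mm and grips with 20 to 120 N. Pads are 22 mm wide; open, the fingers measure 114 mm over their backs; the gripper's body (76 mm by 85 mm) begins 54 mm behind the grasp point. The pads swing forward as they close: fully open they stand 13 mm farther back than shut.
Start: joints at [-1.131, 0.615, -0.013, 1.423, 0.008, 1.103, -0.04], TCP at [0.292, 0.581, 0.231] pointing down, gripper open.
Joint ranges: [-3.12, 3.12], [-0.3, 2.06], [-1.34, 1.32], [0.26, 2.42], [-1.36, 4.5], [0.01, 1.98], [-2.84, 2.84]. Speed limits (rad/s): [2.79, 2.79, 3.14, 3.14, 3.14, 3.14, 3.14].

## Interface

Orientations are given as a rotation vector (axis times angle).
In Python, from rig import ctrl gives the robot as it stands.
- The arm moves only by the tool apply_moves, never from a script. Its argument "series" is a list of rows, each a list of 7 numbers: the shift along the tool's x, y, z in mm, then the turn, a rotation vector about the tool's x, y, z in rad, then the closure, from 0 (fully open) to 1 (shut). A call has 1 to 20 rows; each row shifts and turns the commanded pose from where the row before left it, along the tool's axes as they then stand; what a row does not reach is not made up. A row lasts 1/8 s, in which the tool goes at most 62.5 mm and 10.7 degrees, less where a joint would pass 70% of its speed; a pose out of reach is approached as far as the arm can. A call is refused whole if a number of a shift passes 62.5 or a number of a turn 0.188, either way. A call with a gripper value outside its range is refused whole. The fingers move at their own pace and stop on an object; the grip force is fixed at half the most. Time passes only in rows, so rows that do not move let the fingers close. It gives the time, the measured TCP pose, the force and the opening at its end, in the units of the state.
- ctrl.get_state(): the state, without advancing time (a new reading comes with each control period).
- ctrl.snapshot(name): name is "scene" or "top" or "wrist"; returns a dict with "image" (420x560x3 uint8, red, green, blue), "range_z" (420x560 float32, m along the optical axis (not along the pixel's ray), 0 where there is no reading), "K" (3x3 intrinsics, pixels), "k1" (the pictures are not rectified: a ray, as slopes to the right and down, at radius r is drawn at 1 + k1 r^2 times it, then the intrinsics apply), "world_from_camera" (4x4, takes a point from camera to world coordinates); the wrist camera has in their place "tool_from_camera" (4x4, takes a point from camera to tool coordinates, whose origin is the TCP and whose axes are the flange's). Camera axes: x right, y up, looking along -z (the intrinsics and any distortion apply to the point x, -y, -z); pixel columns grow to the right and rows downward; lengths in m; the calibration is good to about 2 mm. A picture is of the moment at which its call begins: read the wrist's pose just before it.
- ctrl.sign_off(): hands the job in, once; it reports no verdict.
The state is a dict: "time": time; "joints": joint angles; "qd": joint speeds; "tau": joint torques, N m; "tool_pos": TCP position; "tool_rot": TCP orientation; "wrist_force": force on the tool from outside, world axes, zero at the start; "ft_torque": the same for the moment, N m; "opening": finger opening in m.
Only numpy, scipy, OpenCV 4.12 (cv2) and the standard library are available. Lean on these libraries where they do the work, as an engineer would, in place of code of your own. Each camera call takes 0.05 s, during which the arm holds its last target. There are 200 camera calls.

## Working session

There is one attempt and no reset: what is moved stays moved. The work goes in short steps, Python scripts to look and compute and a tool call to move; the robot and the scene stay as the last step left them, time stands still between calls to the robot, and variables do not carry over. Pictures are saved under pics/ and viewed, about 8 in all and at most 12, crops included, and the job is handed in when it is done.

Besides the shell and the picture viewer there is one more tool, called by a JSON object that holds its "api" and its "payload". apply_moves: Moves the arm, as the interface text tells. Its arguments: {"type":"object","properties":{"series":{"type":"array"}},"required":["series"]}

```bash
ls; mkdir -p pics; cat > h.py <<'E'
import numpy as np, cv2
from rig import ctrl
from scipy.spatial.transform import Rotation as R
def snap(n):
    st=ctrl.get_state(); s=ctrl.snapshot(n)
    if n=='wrist':
        T=np.eye(4);T[:3,:3]=R.from_rotvec(st['tool_rot']).as_matrix();T[:3,3]=st['tool_pos']
        s['W']=T@s['tool_from_camera']
    else: s['W']=s['world_from_camera']
    return s
def save(s,f): cv2.imwrite('pics/'+f,s['image'][:,:,::-1])
def slopes(s,uv):
    k=float(s['k1']); uv=np.asarray(uv,float).reshape(-1,2)
    K=np.array(s['K']); d=np.c_[(uv[:,0]-K[0,2])/K[0,0],(uv[:,1]-K[1,2])/K[1,1]]; u=d.copy()
    for _ in range(20): u=d/(1+k*(u**2).sum(1,keepdims=True))
    return u
def onplane(s,uv,z):
    u=slopes(s,uv); r=np.c_[u[:,0],-u[:,1],-np.ones(len(u))]@s['W'][:3,:3].T
    o=s['W'][:3,3]; return o+r*((z-o[2])/r[:,2])[:,None]
def cloud(s):
    h,w=s['range_z'].shape; v,u=np.mgrid[:h,:w]; q=slopes(s,np.c_[u.ravel(),v.ravel()])
    z=s['range_z'].ravel()[:,None]; p=np.c_[q[:,:1]*z,-q[:,1:]*z,-z]
    P=p@s['W'][:3,:3].T+s['W'][:3,3]; P[z[:,0]==0]=np.nan; return P.reshape(h,w,3)
E
python3 - <<'E'
from h import *
st=ctrl.get_state(); print({k:np.round(v,3) for k,v in st.items()}, ctrl.pinch_z)
for n in ['scene','top']:
    s=snap(n); save(s,n+'0.png'); np.savez('/tmp/'+n,**s); print(n,s['W'].round(3).tolist(),s['k1'],np.array(s['K']).round(1).tolist())
E
```

```text
pics
{'time': np.float64(0.0), 'joints': array([-1.132,  0.616, -0.013,  1.425,  0.008,  1.103, -0.04 ]), 'qd': array([-0.   , -0.002,  0.002,  0.002,  0.001, -0.001, -0.001]), 'tau': array([ 0.0000e+00, -4.6920e+01,  2.6000e-01, -1.7104e+01,  1.0000e-02,
        9.0000e-03, -0.0000e+00]), 'tool_pos': array([0.292, 0.58 , 0.23 ]), 'tool_rot': array([-0.725, -3.056,  0.004]), 'wrist_force': array([-0.197, -0.66 , -0.26 ]), 'ft_torque': array([-0.038, -0.026, -0.005]), 'opening': np.float64(0.086)} 0.0187
scene [[0.888, 0.315, -0.335, 0.165], [-0.46, 0.593, -0.661, -0.629], [-0.009, 0.741, 0.671, 0.774], [0.0, 0.0, 0.0, 1.0]] -0.12526337158376646 [[512.4, 0.0, 277.2], [0.0, 512.4, 204.6], [0.0, 0.0, 1.0]]
top [[0.021, 0.998, -0.053, 0.474], [-1.0, 0.02, -0.013, 0.083], [-0.012, 0.054, 0.998, 0.906], [0.0, 0.0, 0.0, 1.0]] -0.019634984744256977 [[396.7, 0.0, 279.3], [0.0, 396.7, 213.3], [0.0, 0.0, 1.0]]
```

View pics/top0.png

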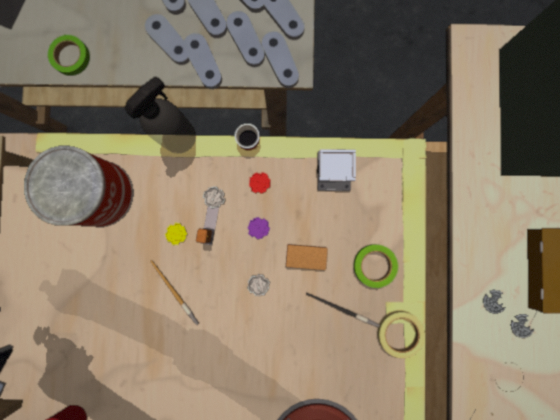

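View pics/scene0.png

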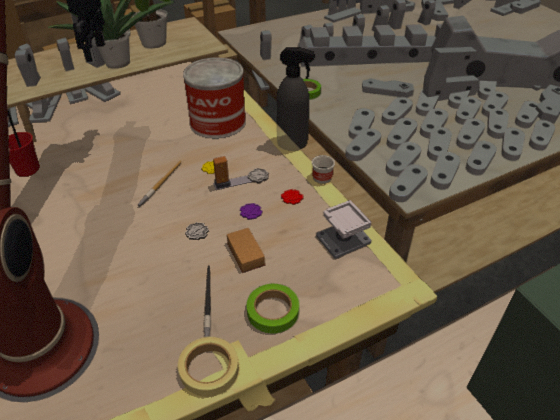

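The top view shows the grip at (204,236), the silver token at (214,198) and the stand near (336,170). The bare token is at (259,285), the pot at (247,137), the block at (306,257) and the tape at (376,266).

```bash
python3 - <<'E'
from h import *
S={n:dict(np.load(f'/tmp/{n}.npz')) for n in ['top','scene']}
t,c=S['top'],S['scene']
a=t['image'][135:205,295:375]; b=c['image'][190:270,300:390]; d=t['image'][175:255,180:240]; e=c['image'][145:205,195:285]
f=lambda x,w,h:cv2.resize(x,(w,h),interpolation=cv2.INTER_CUBIC)
m=np.vstack([np.hstack([f(a,400,300),f(b,400,300)]),np.hstack([f(d,400,300),f(e,400,300)])])
cv2.imwrite('pics/crop1.png',m[:,:,::-1])
P=cloud(t)
def pr(name,mask,z0,z1):
    q=P[mask&(P[...,2]>z0)&(P[...,2]<z1)]
    if len(q)<5: print(name,len(q));return
    r=cv2.minAreaRect((q[:,:2]*1000).astype(np.float32)); print(name,len(q),'med',np.median(q,0).round(4),'rect',np.round(r[0],1),np.round(r[1],1),round(r[2],1),'z',np.percentile(q[:,2],[5,95]).round(4))
def box(r0,r1,c0,c1):
    m=np.zeros(P.shape[:2],bool);m[r0:r1,c0:c1]=1;return m
pr('nest',box(140,200,310,365),.035,.12); pr('base',box(140,200,310,365),.004,.03)
pr('grip',box(220,250,190,217),.04,.12); pr('blade',box(205,225,195,225),.0015,.02); pr('token',box(185,210,200,230),.003,.03)
pr('bench',box(255,275,200,240),-.05,.05);pr('block',box(235,275,280,330),.015,.1);pr('tape',box(235,295,350,400),.012,.1);pr('pot',box(120,155,230,265),.03,.1);pr('other',box(270,300,245,275),.001,.02)
hsv=cv2.cvtColor(t['image'],cv2.COLOR_RGB2HSV)
print(hsv[236,204],hsv[170,336],hsv[185,336],hsv[198,214],hsv[220,210],hsv[220,235])
E
```

```text
nest 1120 med [ 0.6263 -0.0287  0.0607] rect [626.5 -28.4] [67.  75.1] 0.7 z [0.0578 0.0688]
base 389 med [ 0.5894 -0.0217  0.0115] rect [627.7 -40.2] [104.4 119.6] 89.0 z [0.0085 0.0151]
grip 184 med [0.4682 0.2524 0.075 ] rect [468.9 255.7] [21.8 29.9] 81.6 z [0.0494 0.0778]
blade 184 med [0.5183 0.2481 0.003 ] rect [517.  253.8] [43.5 66.9] 1.1 z [0.0016 0.0061]
token 352 med [0.5568 0.2441 0.0054] rect [559.3 239.5] [53.  60.5] 36.6 z [0.0034 0.0079]
bench 797 med [ 0.4035  0.2285 -0.0006] rect [403.4 228.4] [43.6 90.2] 1.2 z [-0.0031  0.002 ]
block 921 med [0.426  0.0313 0.0266] rect [426.   31.7] [90.2 49.9] 86.5 z [0.0238 0.0291]
tape 908 med [ 0.4087 -0.1237  0.0233] rect [ 409.4 -122.9] [95.7 94.8] 82.8 z [0.0176 0.0259]
pot 193 med [0.7001 0.1714 0.0458] rect [690.1 168.2] [51.9 52.9] 1.7 z [0.0314 0.0489]
other 437 med [0.3602 0.1387 0.0027] rect [360.7 135.8] [65.4 65.8] 1.2 z [0.0012 0.0055]
[ 13 182 160] [115  22 207] [ 0  9 86] [ 14  32 169] [  0  20 164] [ 15  69 185]
```

View pics/crop1.png

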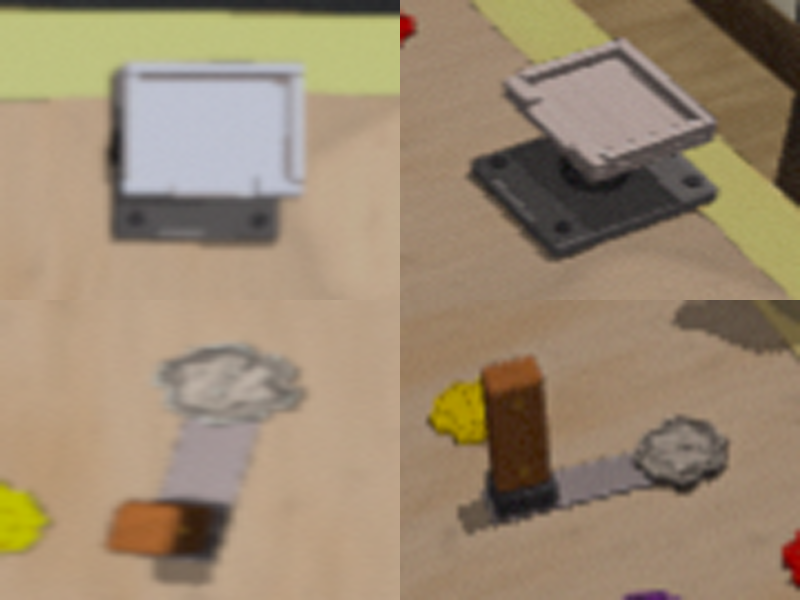

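The nest opens toward the robot (front toward -x), with its yaw near 0. The lifter points along +x and veers a few degrees toward -y. Next I'll move above it for a close look with the wrist camera.

```bash
cat >> h.py <<'E'
def tomove(target,yawx=None):
    """shift (mm, tool axes) and turn needed from measured pose"""
    st=ctrl.get_state(); M=R.from_rotvec(st['tool_rot']).as_matrix()
    d=M.T@(np.array(target)-st['tool_pos'])*1000
    out=[d.round(1)]
    if yawx is not None:
        c,s_=np.cos(yawx),np.sin(yawx); G=np.array([[c,s_,0],[s_,-c,0],[0,0,-1]])
        out.append(R.from_matrix(M.T@G).as_rotvec().round(4))
    return out
E
python3 - <<'E'
from h import *
s=snap('wrist'); print(s['tool_from_camera'].round(3).tolist(), np.round(s['K'],1).tolist(), s['k1'])
print(tomove([.50,.25,.23],np.radians(175)))
E
```

```text
[[-0.0, 0.966, 0.26, 0.065], [1.0, 0.0, 0.0, -0.001], [0.0, 0.26, -0.966, -0.142], [0.0, 0.0, 0.0, 1.0]] [[351.5, 0.0, 274.7], [0.0, 351.5, 195.1], [0.0, 0.0, 1.0]] -0.06961512120768634
[array([-334.4, -201.5,    0.8]), array([-0.002 , -0.0004, -0.3785])]
```

{"api": "apply_moves", "payload": {"series": [[-18,-15,-1,0,0,0,0],[-37,-30,-2,0,0,0,0],[-37,-30,-2,0,0,0,0],[-37,-30,-2,0,0,0,0],[-37,-30,-2,0,0,0,0],[-37,-30,-2,0,0,0,0],[-37,-30,-2,0,0,0,0],[-37,-30,-1,0,0,0,0],[-37,-30,-1,0,0,0,0],[-37,-30,-1,0,0,0,0],[-37,-30,-1,0,0,0,0],[-37,-30,-1,0,0,0,0],[-37,-30,-1,0,0,0,0],[-37,-30,0,0,0,0,0],[-24,-18,0,0,0,0,0],[0,0,0,0,0,-0.126,0],[0,0,0,0,0,-0.126,0],[0,0,0,0,0,-0.126,0],[0,0,0,0,0,0,0],[0,0,0,0,0,0,0]]}}

```text
time: 2.65
tool_pos: [0.5691, -0.0321, 0.2501]
tool_rot: [-0.141, -3.138, 0.0]
wrist_force: [-0.5, 0.1, 0.5]
opening: 0.0854
```

```bash
python3 - <<'E'
from h import *
s=snap('wrist'); save(s,'w_stand.png'); np.savez('/tmp/wst',**s)
st=ctrl.get_state();print(st['time'],st['tool_pos'],st['joints'].round(2),st['wrist_force'].round(2))
print(tomove([.48,.25,.23],np.radians(175)))
E
```

```text
2.7 [ 0.56914332 -0.03203626  0.2501854 ] [ 0.02  0.47 -0.01  1.64  0.01  1.04  1.49] [ 0.22 -0.06  0.29]
[array([113.9, 273. ,  20.2]), array([-0.0001, -0.0003, -0.0018])]
```

View pics/w_stand.png

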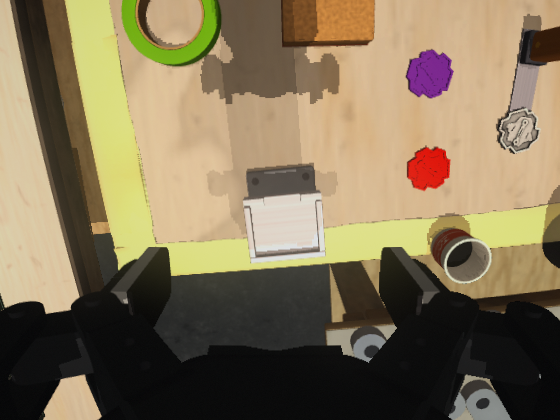

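The nest is at about (285,225) px, with its open front toward the top of the image at row 197 and its back wall at row 258. The base's front edge is at row 168. I'll move over to the lifter and measure both together.

{"api": "apply_moves", "payload": {"series": [[6,16,1,0,0,0,0],[12,30,2,0,0,0,0],[16,38,3,0,0,0,0],[16,38,3,0,0,0,0],[16,38,3,0,0,0,0],[16,38,3,0,0,0,0],[16,38,3,0,0,0,0],[12,27,2,0,0,0,0],[4,10,0,0,0,0,0],[0,0,0,0,0,0,0],[0,0,0,0,0,0,0]]}}

```text
time: 4.08
tool_pos: [0.4803, 0.2482, 0.2304]
tool_rot: [0.142, 3.138, -0.002]
wrist_force: [-0.2, -0.2, 0.4]
opening: 0.0854
```

```bash
python3 - <<'E'
from h import *
s=snap('wrist'); save(s,'w_lift.png'); np.savez('/tmp/wli',**s); np.save('/tmp/Wli',s['W'])
st=ctrl.get_state();print(st['time'],st['tool_pos'],st['joints'].round(2))
def rect(name,P,m,z0,z1):
    q=P[m&(P[...,2]>z0)&(P[...,2]<z1)]
    r=cv2.minAreaRect((q[:,:2]*1000).astype(np.float32)); print(name,len(q),'med',np.median(q,0).round(4),'rect',np.round(r[0],1),np.round(r[1],1),round(r[2],1),'z',np.percentile(q[:,2],[5,50,95]).round(4))
def box(r0,r1,c0,c1):
    m=np.zeros((420,560),bool);m[r0:r1,c0:c1]=1;return m
a=dict(np.load('/tmp/wst.npz')); P=cloud(a)
rect('nest',P,box(180,275,230,340),.04,.1); rect('bed',P,box(212,245,265,308),.03,.1); rect('base',P,box(160,200,235,325),.004,.03)
rect('backrim',P,box(254,260,255,315),.03,.1)
m=(P[...,2]>.04)&box(180,275,230,340); q=P[m]
# yaw from left/right sides
rows=range(205,255); 
L=np.array([P[r,np.where(m[r])[0][[0]]][0] for r in rows]); Rr=np.array([P[r,np.where(m[r])[0][[-1]]][0] for r in rows])
for e in (L,Rr): k=np.polyfit(e[:,0],e[:,1],1); print('side slope',k.round(4), 'y mid',e[:,1].mean().round(4))
print('x extents',q[:,0].min(),q[:,0].max(),'y',q[:,1].min(),q[:,1].max())
b=s; P=cloud(b); np.save('/tmp/Pli',P)
sel=(P[...,0]>.42)&(P[...,0]<.62)&(P[...,1]>.19)&(P[...,1]<.32)
rect('grip',P,sel,.068,.1); 
hsv=cv2.cvtColor(b['image'],cv2.COLOR_RGB2HSV)
n=np.argwhere(sel); print('px rows/cols',n.min(0),n.max(0))
E
```

```text
4.125 [0.48038002 0.24805876 0.2303929 ] [-0.48  0.45 -0.05  1.74  0.03  0.95  0.93]
nest 5070 med [ 0.625  -0.0293  0.0602] rect [625.9 -29.2] [65.9 76.3] 0.6 z [0.0585 0.0602 0.0681]
bed 1412 med [ 0.6277 -0.0279  0.0598] rect [628.2 -27.7] [42.9 35.5] 84.8 z [0.0586 0.0598 0.061 ]
base 1680 med [ 0.5902 -0.0298  0.0113] rect [591.  -29.9] [27.4 76. ] 0.8 z [0.0089 0.0113 0.0129]
backrim 314 med [ 0.6548 -0.0354  0.0673] rect [655.4 -31.8] [59.5  6.2] 85.2 z [0.0637 0.0673 0.0684]
side slope [ 0.0084 -0.072 ] y mid -0.0668
side slope [ 0.0172 -0.0026] y mid 0.0082
x extents 0.5927556945149706 0.6588515190362612 y -0.06760490127402081 0.009202802797233945
grip 855 med [0.4678 0.2554 0.0754] rect [468.9 255.4] [22.  30.4] 82.2 z [0.0726 0.0754 0.0767]
px rows/cols [100  53] [419 559]
```

View pics/w_lift.png

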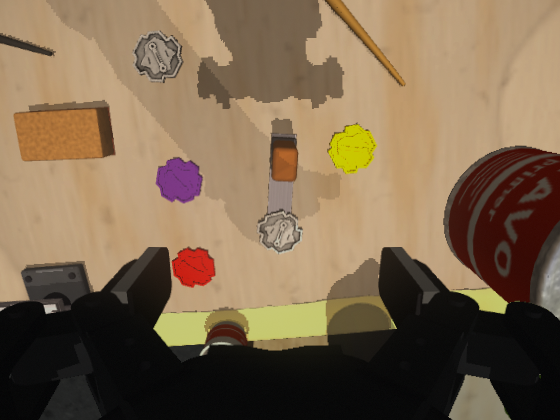

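The picture shows the grip top at (284,165), the token at (279,232) and the blade between them. The grip measures 22x30 mm at a height of 75.4 mm, as specified. I still need the token position and the lifter yaw.

```bash
python3 - <<'E'
from h import *
s=dict(np.load('/tmp/wli.npz')); im=s['image']; hsv=cv2.cvtColor(im,cv2.COLOR_RGB2HSV); P=cloud(s)
print('bench z',np.nanmedian(P[200:240,320:360,2]), 'blade z',np.nanmedian(P[190:205,276:288,2]),'token z',np.nanmedian(P[222:242,270:290,2]))
m=((hsv[...,1]<50)).astype(np.uint8); r=np.zeros_like(m); r[115:260,250:310]=1; m*=r
# token: columns profile / contour of rows>210
for name,(r0,r1),z in [('token',(212,256),.0055),('blade',(186,208),.0025),('heel',(118,134),.0025)]:
    k=np.zeros_like(m);k[r0:r1]=m[r0:r1]
    c=max(cv2.findContours(k,0,cv2.CHAIN_APPROX_NONE)[0],key=cv2.contourArea)[:,0]
    q=onplane(s,c,z)[:,:2]
    if name=='token': print(name,cv2.minEnclosingCircle((q*1000).astype(np.float32)))
    else: print(name,np.round(cv2.minAreaRect((q*1000).astype(np.float32))[:2],1),cv2.minAreaRect((q*1000).astype(np.float32))[2])
    if name=='blade':
        for f in (np.min,np.max):
            e=np.array([(f(np.where(k[v])[0]),v) for v in range(r0,r1)]); g=onplane(s,e,z); a=np.polyfit(g[:,0],g[:,1],1); print('edge deg',np.degrees(np.arctan(a[0])),'mid',g.mean(0).round(4))
E
```

```text
bench z -0.0010143749160472781 blade z 0.0018658050056682418 token z 0.005457380153607805
token ((561.5494384765625, 248.9893798828125), 15.571475982666016)
blade [[516.4 248.4]
 [ 26.1  23.7]] 84.83419036865234
edge deg -8.729082419061713 mid [0.5152 0.2363 0.0025]
edge deg -8.439175540233428 mid [0.5174 0.2602 0.0025]Traceback (most recent call last):
  File "<stdin>", line 8, in <module>
ValueError: max() iterable argument is empty
```

```bash
python3 - <<'E'
from h import *
s=dict(np.load('/tmp/wli.npz')); im=s['image']
g=cv2.cvtColor(im,cv2.COLOR_RGB2LAB).astype(float); h=g[205:262,250:310]
bg=np.median(g[215:245,308:322].reshape(-1,3),0)
d=np.abs(h[...,2]-bg[2])>7
c=max(cv2.findContours(d.astype(np.uint8),0,1)[0],key=cv2.contourArea)[:,0]+[250,205]
q=onplane(s,c,.0055)[:,:2]*1000
print(c.min(0),c.max(0))
q2=q[q[:,0]>535]
print(cv2.minEnclosingCircle(q2.astype(np.float32)), q2.min(0),q2.max(0))
y=np.radians(-8.3);u=np.array([np.cos(y),np.sin(y)]);n=np.array([-u[1],u[0]]);r=q2-[468.9,255.4]
print('ahead max',(r@u).max(),'side',(r@n).min(),(r@n).max())
print(tomove([.4689,.2554,.130],np.pi+y), ctrl.get_state()['tool_pos'])
E
```

```text
[257 205] [302 253]
((555.30859375, 244.4085693359375), 26.466297149658203) [535.25341158 219.55189265] [581.61470895 269.67812082]
ahead max 113.53191907726571 side -23.473249139529663 26.910783412816386
[array([ 12.2,   6.4, 100.4]), array([-0.001 ,  0.0006,  0.054 ])] [0.48038002 0.24805876 0.2303929 ]
```

{"api": "apply_moves", "payload": {"series": [[6,3,10,0,0,0.027,0],[6,3,25,0,0,0.027,0],[0,0,30,0,0,0,0],[0,0,30,0,0,0,0],[0,0,30,0,0,0,0],[0,0,25,0,0,0,0],[0,0,18,0,0,0,0],[0,0,12,0,0,0,0],[0,0,6,0,0,0,0],[0,0,0,0,0,0,0.3],[0,0,0,0,0,0,0.5]]}}

```text
time: 5.5
tool_pos: [0.4687, 0.2573, 0.0449]
tool_rot: [0.223, 3.133, 0.001]
wrist_force: [0.1, 0.4, -0.3]
opening: 0.0516
```

```bash
python3 - <<'E'
from h import *
print(tomove([.4689,.2554,.0315],np.pi+np.radians(-8.3)), ctrl.get_state()['tool_pos'])
s=snap('wrist');save(s,'w_g.png')
P=cloud(s); q=P[(P[...,2]>.066)&(P[...,2]<.09)&(abs(P[...,0]-.469)<.03)&(abs(P[...,1]-.255)<.03)]
print(len(q), cv2.minAreaRect((q[:,:2]*1000).astype(np.float32)), np.median(q,0))
E
```

```text
[array([-0.5, -1.8, 13.4]), array([0.0008, 0.001 , 0.0029])] [0.46866324 0.2572817  0.04488294]
7283 ((467.2263488769531, 253.8802947998047), (61.2088737487793, 29.656513214111328), 82.44894409179688) [0.46390159 0.2552041  0.07546048]
```

View pics/w_g.png

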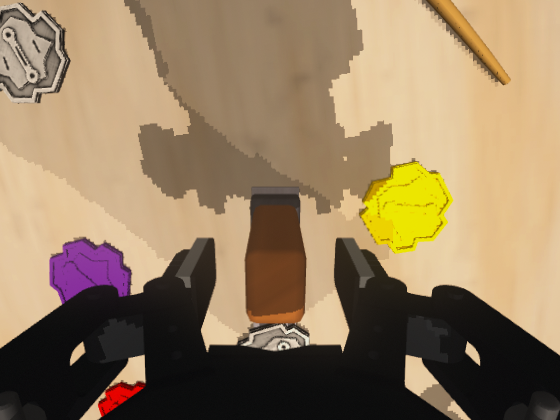

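The grip is centred between the fingers: its edges are at columns 246 and 305, and the finger faces at 215 and 335. I'll descend the last 13 mm and close gradually.

{"api": "apply_moves", "payload": {"series": [[0,0,7,0,0,0,0.5],[0,0,6,0,0,0.003,0.5],[0,0,0,0,0,0,0.62],[0,0,0,0,0,0,0.67],[0,0,0,0,0,0,0.7],[0,0,0,0,0,0,0.72],[0,0,0,0,0,0,0.74],[0,0,0,0,0,0,0.76],[0,0,0,0,0,0,0.8],[0,0,0,0,0,0,0.9],[0,0,0,0,0,0,1],[0,0,0,0,0,0,1],[0,0,0,0,0,0,1]]}}

```text
time: 7.18
tool_pos: [0.4684, 0.2574, 0.0315]
tool_rot: [0.227, 3.133, 0.001]
wrist_force: [-0.9, 1.0, 5.0]
opening: 0.0212
```

```bash
python3 - <<'E'
from h import *
st=ctrl.get_state(); print(st)
E
```

```text
{'time': 7.175, 'joints': array([-0.52294981,  0.72207308, -0.03125658,  1.94399845,  0.04458455,
        0.47542793,  0.8402056 ]), 'qd': array([-0.00095548, -0.00033716,  0.00064404,  0.00058276,  0.00031126,
       -0.00104678,  0.00014103]), 'tau': array([ 8.09127633e-01, -4.03120565e+01,  9.02741030e-01, -7.82709807e+00,
        2.27155793e-01,  9.00854543e-02,  2.47427775e-02]), 'tool_pos': array([0.46842127, 0.25742294, 0.03154807]), 'tool_rot': array([2.26829982e-01, 3.13293699e+00, 1.00021691e-03]), 'wrist_force': array([-0.90082007,  0.97402983,  5.01473898]), 'ft_torque': array([ 0.23728802,  0.17096117, -0.05745229]), 'opening': 0.021249556826852086}
```

{"api": "apply_moves", "payload": {"series": [[0,0,-1,0,0,0,1],[0,0,-2,0,0,0,1],[0,0,-4,0,0,0,1],[0,0,-7,0,0,0,1],[0,0,-10,0,0,0,1],[0,0,-13,0,0,0,1],[0,0,-15,0,0,0,1],[0,0,-15,0,0,0,1],[0,0,-13,0,0,0,1],[0,0,-10,0,0,0,1],[0,0,-7,0,0,0,1],[0,0,-4,0,0,0,1],[0,0,-2,0,0,0,1],[0,0,0,0,0,0,1],[0,0,0,0,0,0,1]]}}

```text
time: 9.05
tool_pos: [0.468, 0.2569, 0.1339]
tool_rot: [-0.227, -3.133, 0.001]
wrist_force: [0.1, 0.5, -2.4]
opening: 0.0214
```

```bash
python3 - <<'E'
from h import *
st=ctrl.get_state(); print(st['tool_pos'],st['tool_rot'],st['wrist_force'].round(2),st['ft_torque'].round(3),st['opening'],st['time'])
s=snap('scene'); save(s,'sc1.png'); np.savez('/tmp/sc1',**s); w=snap('wrist'); np.savez('/tmp/w1',**w); t=snap('top'); np.savez('/tmp/t1',**t)
f=lambda x:cv2.resize(x,(400,300))
cv2.imwrite('pics/c2.png',np.vstack([np.hstack([f(w['image']),f(s['image'][80:230,160:360])]),np.hstack([f(t['image'][150:270,150:310]),f(t['image'])])])[:,:,::-1])
E
```

```text
[0.46803221 0.2569044  0.13392347] [-2.27048907e-01 -3.13261895e+00  8.32698629e-04] [ 0.08  0.51 -2.36] [-0.034  0.052  0.009] 0.021415874991369974 9.05
```

View pics/c2.png

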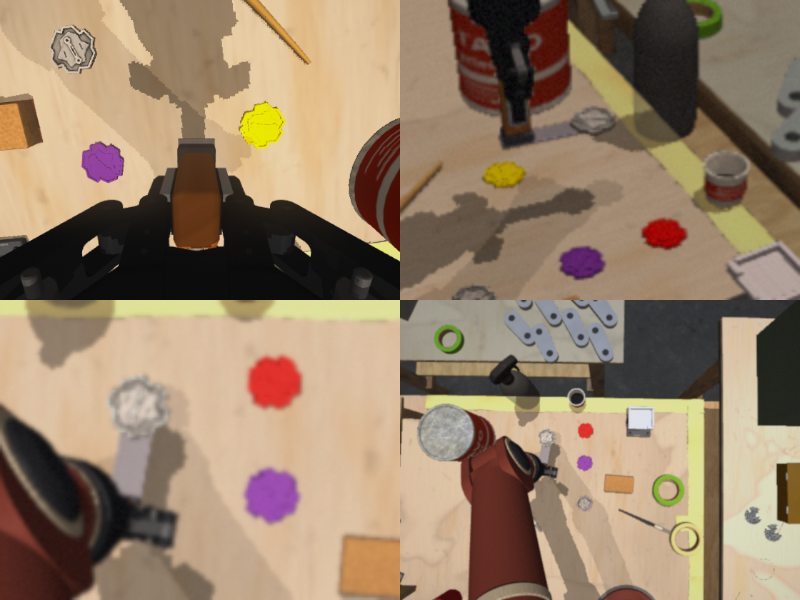

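The lifter is up and the token is still on the blade. I'll check that it is level.

```bash
python3 - <<'E'
from h import *
for n in ['t1','sc1']:
    s=dict(np.load(f'/tmp/{n}.npz')); P=cloud(s)
    m=(abs(P[...,0]-.52)<.08)&(abs(P[...,1]-.25)<.045)&(P[...,2]>.08)&(P[...,2]<.125)
    q=P[m]; y=np.radians(-8.3);u=np.array([np.cos(y),np.sin(y)]); a=(q[:,:2]-[.468,.2569])@u; b=(q[:,:2]-[.468,.2569])@[-u[1],u[0]]
    for lo,hi in [(.02,.03),(.03,.045),(.045,.06),(.065,.08),(.08,.095),(.095,.115)]:
        k=(a>lo)&(a<hi)&(abs(b)<.011)
        if k.any(): print(n,lo,k.sum(),np.median(q[k,2]).round(4))
    k=(a>.068)&(a<.13)
    print('token bbox',a[k].min(),a[k].max(),np.percentile(b[k],[1,99]),np.median(a[k]))
print(tomove([.470,-.0293,.134],np.pi+.011))
E
```

```text
t1 0.02 46 0.1041
t1 0.03 79 0.1046
t1 0.045 77 0.1046
t1 0.065 84 0.1075
t1 0.08 78 0.1081
t1 0.095 95 0.1076
token bbox 0.06800220484353027 0.11501558046790102 [-0.023728    0.02449003] 0.09004438794887726
sc1 0.02 26 0.1046
sc1 0.03 38 0.1042
sc1 0.045 40 0.1043
sc1 0.065 48 0.107
sc1 0.08 38 0.1076
sc1 0.095 47 0.1071
token bbox 0.06800126629499627 0.11502364402668122 [-0.02468298  0.02597018] 0.09015888402838526
[array([-4.31e+01, -2.83e+02,  1.00e-01]), array([-0.0003, -0.0005, -0.1557])]
```

The lifter is level: token top at 107.6 mm, blade at 104.5 mm, both as they should be. Now a gentle carry to above the pocket.

{"api": "apply_moves", "payload": {"series": [[-0.7,-1.9,0,0,0,0,1],[-1.8,-4.7,0,0,0,0,1],[-3.3,-8.4,0,0,0,0,1],[-5.1,-13,0,0,0,0,1],[-6.5,-16.8,0,0,0,0,1],[-7.2,-18.5,0,0,0,0,1],[-7.2,-18.5,0,0,0,0,1],[-7.2,-18.5,0,0,0,0,1],[-7.2,-18.5,0,0,0,0,1],[-7.2,-18.5,0,0,0,0,1],[-7.2,-18.5,0,0,0,0,1],[-7.2,-18.5,0,0,0,0,1],[-7.2,-18.5,0,0,0,0,1],[-7.2,-18.5,0,0,0,0,1],[-7.2,-18.5,0,0,0,0,1],[-6.5,-16.8,0,0,0,0,1],[-5.1,-13,0,0,0,0,1],[-3.3,-8.4,0,0,0,0,1],[-1.8,-4.7,0,0,0,0,1],[-0.7,-1.9,0,0,0,0,1]]}}

```text
time: 11.7
tool_pos: [0.5343, -0.0299, 0.1343]
tool_rot: [-0.226, -3.133, -0.0]
wrist_force: [0.0, -0.3, -3.2]
opening: 0.0218
```

{"api": "apply_moves", "payload": {"series": [[0,0,0,0,0,-0.008,1],[0,0,0,0,0,-0.018,1],[0,0,0,0,0,-0.026,1],[0,0,0,0,0,-0.026,1],[0,0,0,0,0,-0.026,1],[0,0,0,0,0,-0.026,1],[0,0,0,0,0,-0.018,1],[0,0,0,0,0,-0.008,1],[0,0,0,0,0,0,1],[0,0,0,0,0,0,1]]}}

```text
time: 12.95
tool_pos: [0.5343, -0.0301, 0.1343]
tool_rot: [0.018, -3.142, 0.0]
wrist_force: [-0.0, -0.5, -2.7]
opening: 0.0211
```

```bash
python3 - <<'E'
from h import *
st=ctrl.get_state(); print(st['tool_pos'],st['tool_rot'],st['wrist_force'].round(2),st['ft_torque'].round(3),st['time'])
for n in ['top','scene']:
    s=snap(n); np.savez('/tmp/%s2'%n,**s)
    P=cloud(s); tp=st['tool_pos'][:2]
    def reg(z0,z1): return (P[...,0]>tp[0]-.01)&(P[...,0]<.70)&(abs(P[...,1]+.03)<.06)&(P[...,2]>z0)&(P[...,2]<z1)
    b=P[reg(.09,.106)]; b=b[(b[:,0]-tp[0]>.025)&(b[:,0]-tp[0]<.06)]
    t=P[reg(.095,.12)]; t=t[t[:,0]-tp[0]>.068]
    ne=P[reg(.05,.08)]
    k=np.polyfit(b[:,0],b[:,1],1) if len(b)>5 else 0
    print(n,'blade',len(b),b.mean(0).round(4),'y rng',np.percentile(b[:,1],[2,98]).round(4),'slope',k)
    print(' token x max',t[:,0].max().round(4),'y',np.percentile(t[:,1],[0.5,99.5]).round(4),'mid',(np.percentile(t[:,1],[.5,99.5]).mean()).round(4),'z',np.median(t[:,2]).round(4))
    print(' nest x',ne[:,0].min().round(4),ne[:,0].max().round(4),'y',np.percentile(ne[:,1],[.5,99.5]).round(4),np.percentile(ne[:,1],[.5,99.5]).mean().round(4))
t=dict(np.load('/tmp/top2.npz'))['image'];s=s['image']
f=lambda x:cv2.resize(x,(400,400),interpolation=cv2.INTER_CUBIC)
cv2.imwrite('pics/c3.png',np.hstack([f(t[140:220,295:375]),f(s[160:270,290:400])])[:,:,::-1])
E
```

```text
[ 0.53433168 -0.03010535  0.13430198] [ 1.76132238e-02 -3.14150004e+00  1.05077513e-04] [-0.02 -0.47 -2.67] [ 0.005  0.015 -0.014] 12.95
top blade 22 [ 0.5867 -0.0208  0.1046] y rng [-0.024  -0.0186] slope [-0.08834689  0.0310401 ]
 token x max 0.6484 y [-0.0402 -0.0037] mid -0.0219 z 0.1078
 nest x 0.5924 0.6592 y [-0.0632  0.0092] -0.027
scene blade 159 [ 0.577  -0.031   0.1039] y rng [-0.0433 -0.0174] slope [ 0.08131998 -0.07791286]
 token x max 0.648 y [-0.0529 -0.0033] mid -0.0281 z 0.1074
 nest x 0.5921 0.6602 y [-0.0669 -0.0056] -0.0362
```

View pics/c3.png

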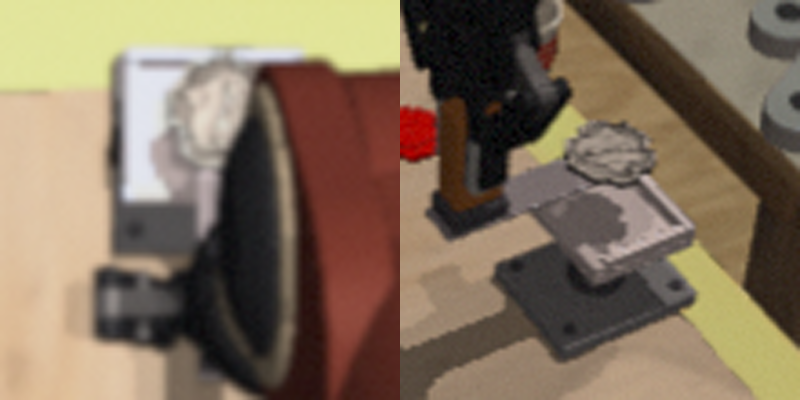

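```bash
python3 - <<'E'
from h import *
for f in ['scene','top']:
    P=cloud(dict(np.load(f'/tmp/{f}.npz')))
    q=P[(P[...,0]>.57)&(P[...,0]<.70)&(abs(P[...,1]+.03)<.07)&(P[...,2]>.05)&(P[...,2]<.08)]
    print(f,np.round(cv2.minAreaRect((q[:,:2]*1000).astype(np.float32)),1) if 0 else cv2.minAreaRect((q[:,:2]*1000).astype(np.float32)), q.min(0),q.max(0))
    b=q[(abs(q[:,0]-.62)<.015)&(abs(q[:,1]+.03)<.02)]; print('bed',np.median(b,0))
P=cloud(dict(np.load('/tmp/scene2.npz')))
q=P[(P[...,0]>.545)&(P[...,0]<.596)&(abs(P[...,1]+.03)<.03)&(P[...,2]>.097)&(P[...,2]<.109)]
print(cv2.minAreaRect((q[:,:2]*1000).astype(np.float32)))
for x in np.arange(.55,.6,.01):
    k=q[abs(q[:,0]-x)<.005]; print(x,k[:,1].min().round(4),k[:,1].max().round(4),len(k), np.median(k[:,2]).round(4))
print(tomove([.5343,-.0295,.134],np.pi+.011))
E
```

```text
scene ((626.1660766601562, -27.983135223388672), (67.64957427978516, 78.48597717285156), 0.6267068386077881) [ 0.59233864 -0.06757444  0.05018233] [0.66014427 0.01152039 0.0712505 ]
bed [ 0.61950407 -0.03049887  0.05951511]
top ((626.4556884765625, -28.383502960205078), (67.03927612304688, 75.14896392822266), 0.7240358591079712) [ 0.59268705 -0.06634661  0.0549132 ] [0.65966795 0.00939649 0.07249229]
bed [ 0.62010167 -0.0302782   0.06003025]
((571.0429077148438, -30.685497283935547), (49.88936233520508, 27.689109802246094), 0.035002775490283966)
0.55 -0.0435 -0.0416 8 0.1049
0.56 -0.0445 -0.0183 38 0.1037
0.5700000000000001 -0.0435 -0.0168 50 0.1042
0.5800000000000001 -0.0433 -0.017 51 0.1041
0.5900000000000001 -0.0445 -0.0174 50 0.1039
[array([0. , 0.6, 0.3]), array([-0.    , -0.0001,  0.0002])]
```

{"api": "apply_moves", "payload": {"series": [[0,0.7,1,0,0,0,1],[0,0.7,3,0,0,0,1],[0,0,5,0,0,0,1],[0,0,6,0,0,0,1],[0,0,6,0,0,0,1],[0,0,5,0,0,0,1],[0,0,4,0,0,0,1],[0,0,3,0,0,0,1],[0,0,1.5,0,0,0,1],[0,0,0.5,0,0,0,1],[0,0,0,0,0,0,1]]}}

```text
time: 14.42
tool_pos: [0.5344, -0.0287, 0.0994]
tool_rot: [-0.018, 3.141, -0.0]
wrist_force: [-0.1, 0.0, -2.2]
opening: 0.0217
```

```bash
cat > st.py <<'E'
from h import *
st=ctrl.get_state(); print(st['tool_pos'].round(5),st['tool_rot'].round(4),st['wrist_force'].round(2),st['ft_torque'].round(3),st['time'])
E
python3 st.py
```

```text
[ 0.53442 -0.02866  0.09942] [-0.0177  3.1413 -0.    ] [-0.09  0.04 -2.17] [-0.058  0.121  0.023] 14.425
```

{"api": "apply_moves", "payload": {"series": [[0,0,1,0,0,0,1]]}}

```text
time: 14.55
tool_pos: [0.5345, -0.0287, 0.0985]
tool_rot: [-0.018, 3.141, -0.0]
wrist_force: [-0.4, -0.1, -3.1]
opening: 0.0213
```

{"api": "apply_moves", "payload": {"series": [[0,0,1,0,0,0,1]]}}

```text
time: 14.68
tool_pos: [0.5344, -0.0287, 0.0973]
tool_rot: [-0.018, 3.141, -0.0]
wrist_force: [-0.3, -0.5, -2.2]
opening: 0.0215
```

```bash
python3 st.py
```

```text
[ 0.53436 -0.02871  0.09733] [-1.7600e-02  3.1414e+00 -1.0000e-04] [-0.33 -0.48 -2.19] [ 0.     0.088 -0.017] 14.675
```

{"api": "apply_moves", "payload": {"series": [[0,0,1,0,0,0,1]]}}

```text
time: 14.8
tool_pos: [0.5343, -0.0287, 0.0962]
tool_rot: [0.018, -3.142, 0.0]
wrist_force: [0.4, 0.1, -1.7]
opening: 0.0213
```

{"api": "apply_moves", "payload": {"series": [[0,0,1,0,0,0,1]]}}

```text
time: 14.92
tool_pos: [0.5343, -0.0287, 0.0952]
tool_rot: [0.018, -3.141, 0.0]
wrist_force: [0.5, 0.2, -1.9]
opening: 0.0214
```

```bash
python3 st.py
```

```text
[ 0.5343  -0.02871  0.09523] [ 1.7700e-02 -3.1415e+00  1.0000e-04] [ 0.52  0.16 -1.95] [0.02  0.021 0.018] 14.925
```

{"api": "apply_moves", "payload": {"series": [[0,0,1,0,0,0,1]]}}

```text
time: 15.05
tool_pos: [0.5343, -0.0287, 0.0942]
tool_rot: [0.018, -3.141, 0.0]
wrist_force: [-0.1, 0.6, -3.1]
opening: 0.0215
```

{"api": "apply_moves", "payload": {"series": [[0,0,1,0,0,0,1]]}}

```text
time: 15.18
tool_pos: [0.5343, -0.0287, 0.0932]
tool_rot: [0.018, -3.141, 0.0]
wrist_force: [0.4, -0.2, -2.3]
opening: 0.0212
```

{"api": "apply_moves", "payload": {"series": [[0,0,0.7,0,0,0,1]]}}

```text
time: 15.3
tool_pos: [0.5343, -0.0287, 0.0925]
tool_rot: [0.018, -3.141, 0.0]
wrist_force: [-0.2, 0.0, -1.6]
opening: 0.0216
```

```bash
python3 st.py
```

```text
[ 0.53429 -0.02868  0.09252] [ 0.0177 -3.1414  0.    ] [-0.17  0.01 -1.64] [0.02  0.053 0.026] 15.3
```

{"api": "apply_moves", "payload": {"series": [[0,0,0.7,0,0,0,1]]}}

```text
time: 15.42
tool_pos: [0.5343, -0.0287, 0.0919]
tool_rot: [0.018, -3.141, 0.0]
wrist_force: [-1.8, -0.0, -0.7]
opening: 0.0215
```

{"api": "apply_moves", "payload": {"series": [[0,0,0.7,0,0,0,1]]}}

```text
time: 15.55
tool_pos: [0.5343, -0.0287, 0.0915]
tool_rot: [0.018, -3.141, 0.0]
wrist_force: [-1.7, 0.1, 1.7]
opening: 0.0213
```

```bash
python3 st.py
```

```text
[ 0.53426 -0.0287   0.09146] [ 1.7700e-02 -3.1415e+00  2.0000e-04] [-1.68  0.1   1.7 ] [0.026 0.235 0.024] 15.55
```

```bash
cat > tok.py <<'E'
from h import *
import sys
s=snap('scene'); np.savez('/tmp/s_%s'%sys.argv[1],**s); P=cloud(s)
m=(P[...,0]>.54)&(P[...,0]<.67)&(abs(P[...,1]+.03)<.045)&(P[...,2]>.055)&(P[...,2]<.08)
q=P[m]
for x in np.arange(.545,.665,.01):
    k=q[(abs(q[:,0]-x)<.005)&(abs(q[:,1]+.029)<.011)]; k.size and print(round(x,3),len(k),np.median(k[:,2]).round(4),end=' | ')
# token: higher than bed by 4mm inside the walls
print()
st=ctrl.get_state();print(st['tool_pos'].round(4),st['wrist_force'].round(2),st['time'])
E
python3 tok.py a
```

```text
0.545 13 0.0731 | 0.555 17 0.0618 | 0.565 38 0.0614 | 0.575 39 0.0618 | 0.585 41 0.0617 | 0.595 44 0.0616 | 0.605 41 0.0642 | 0.615 35 0.0652 | 0.625 37 0.065 | 0.635 39 0.0649 | 0.645 28 0.0646 | 0.655 50 0.0654 | 
[ 0.5342 -0.0287  0.0914] [-2.16 -0.44  0.71] 15.6
```

{"api": "apply_moves", "payload": {"series": [[0.5,0,0.2,0,0,0,1],[1,0,0,0,0,0,1],[1.5,0,0,0,0,0,1],[2,0,0,0,0,0,1]]}}

```text
time: 16.1
tool_pos: [0.5304, -0.0287, 0.0913]
tool_rot: [-0.018, 3.139, 0.0]
wrist_force: [0.9, -0.4, 0.4]
opening: 0.0212
```

{"api": "apply_moves", "payload": {"series": [[2,0,0,0,0,0,1],[2,0,0,0,0,0,1],[2,0,0,0,0,0,1]]}}

```text
time: 16.48
tool_pos: [0.5237, -0.0288, 0.0912]
tool_rot: [-0.018, 3.14, -0.0]
wrist_force: [2.3, 0.4, 0.4]
opening: 0.021
```

```bash
python3 tok.py b
```

```text
0.545 16 0.0613 | 0.555 37 0.0616 | 0.565 41 0.0615 | 0.575 40 0.0619 | 0.585 42 0.0614 | 0.595 39 0.0626 | 0.605 47 0.0647 | 0.615 32 0.0653 | 0.625 37 0.0654 | 0.635 34 0.0648 | 0.645 25 0.06 | 0.655 48 0.0655 | 
[ 0.5233 -0.0288  0.0912] [ 0.81 -0.92  1.52] 16.525
```

{"api": "apply_moves", "payload": {"series": [[2,0,0,0,0,0,1],[2,0,0,0,0,0,1],[2,0,0,0,0,0,1],[2,0,0,0,0,0,1],[2,0,0,0,0,0,1]]}}

```text
time: 17.15
tool_pos: [0.5133, -0.0289, 0.091]
tool_rot: [-0.018, 3.141, -0.0]
wrist_force: [3.1, 0.4, 1.5]
opening: 0.0213
```

```bash
python3 tok.py c
```

```text
0.545 39 0.0616 | 0.555 40 0.0614 | 0.565 37 0.0608 | 0.575 40 0.0611 | 0.585 40 0.0609 | 0.595 48 0.0623 | 0.605 38 0.0647 | 0.615 40 0.0653 | 0.625 33 0.0653 | 0.635 37 0.065 | 0.645 24 0.0592 | 0.655 51 0.065 | 
[ 0.513 -0.029  0.091] [2.68 0.16 2.19] 17.2
```

{"api": "apply_moves", "payload": {"series": [[2,0,0,0,0,0,1],[2,0,0,0,0,0,1],[2,0,0,0,0,0,1],[2,0,0,0,0,0,1],[2,0,0,0,0,0,1]]}}

```text
time: 17.82
tool_pos: [0.503, -0.029, 0.091]
tool_rot: [0.018, -3.141, 0.0]
wrist_force: [2.5, -0.4, 1.8]
opening: 0.0212
```

```bash
python3 tok.py d
```

```text
0.545 44 0.0609 | 0.555 45 0.0613 | 0.565 39 0.0609 | 0.575 38 0.0615 | 0.585 38 0.0614 | 0.595 47 0.0627 | 0.605 38 0.0649 | 0.615 37 0.0649 | 0.625 37 0.0638 | 0.635 30 0.0629 | 0.645 30 0.0597 | 0.655 49 0.0654 | 
[ 0.5026 -0.0291  0.091 ] [2.28 0.55 1.63] 17.875
```

Token held by the stops; its back edge is settling. Drawing on.

{"api": "apply_moves", "payload": {"series": [[2,0,0,0,0,0,1],[2,0,0,0,0,0,1],[2,0,0,0,0,0,1],[2,0,0,0,0,0,1],[2,0,0,0,0,0,1],[2,0,0,0,0,0,1],[2,0,0,0,0,0,1]]}}

```text
time: 18.75
tool_pos: [0.4891, -0.0292, 0.091]
tool_rot: [0.018, -3.141, 0.0]
wrist_force: [2.3, 0.8, 0.9]
opening: 0.0209
```

```bash
python3 tok.py e
```

```text
0.545 39 0.061 | 0.555 41 0.0615 | 0.565 40 0.0618 | 0.575 40 0.0612 | 0.585 41 0.0613 | 0.595 47 0.0623 | 0.605 38 0.0638 | 0.615 32 0.0638 | 0.625 36 0.0636 | 0.635 31 0.0627 | 0.645 36 0.0602 | 0.655 47 0.065 | 
[ 0.4888 -0.0292  0.091 ] [1.56 0.65 1.22] 18.8
```

{"api": "apply_moves", "payload": {"series": [[2,0,0,0,0,0,1],[2,0,0,0,0,0,1],[2,0,0,0,0,0,1],[3,0,0,0,0,0,1],[4,0,0,0,0,0,1],[4,0,0,0,0,0,1],[4,0,0,0,0,0,1],[3,0,0,0,0,0,1],[1,0,0,0,0,0,1]]}}

```text
time: 19.92
tool_pos: [0.4641, -0.0295, 0.0911]
tool_rot: [0.018, -3.141, 0.0]
wrist_force: [-0.6, 0.5, -1.0]
opening: 0.0214
```

```bash
python3 tok.py f; python3 - <<'E'
import numpy as np,cv2
s=dict(np.load('/tmp/s_f.npz'))['image']
cv2.imwrite('pics/c4.png',cv2.resize(s[150:270,250:410],(640,480),interpolation=cv2.INTER_CUBIC)[:,:,::-1])
E
```

```text
0.545 38 0.0608 | 0.555 41 0.0614 | 0.565 37 0.0608 | 0.595 43 0.0598 | 0.605 45 0.0624 | 0.615 35 0.0634 | 0.625 36 0.0632 | 0.635 33 0.063 | 0.645 35 0.0605 | 0.655 46 0.0654 | 
[ 0.4641 -0.0295  0.091 ] [ 0.16  0.31 -2.86] 19.975
```

View pics/c4.png

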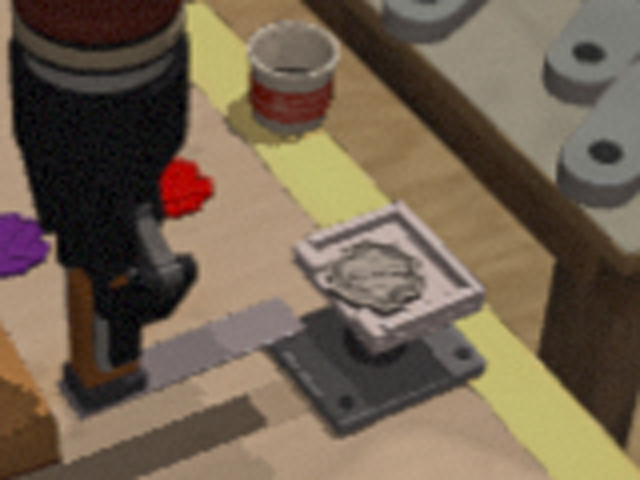

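The token lies flat in the pocket, seen at (375,275) px in the crop, and the blade is clear of the nest. I'll return the lifter to its original spot, which is known to be free.

{"api": "apply_moves", "payload": {"series": [[0,0,-5,0,0,0,1],[0,5,-10,0,0,0,1],[0,15,-5,0,0,0,1],[-1,25,0,0,0,0,1],[-1,32,0,0,0,0,1],[-1,32,0,0,0,0,1],[-1,32,0,0,0,0,1],[-1,32,0,0,0,0,1],[-1,32,0,0,0,0,1],[-1,32,0,0,0,0,1],[0,25,0,0,0,0,1],[0,15,0,0,0,0,1],[0,8,0,0,0,0.026,1],[0,0,0,0,0,0.05,1],[0,0,0,0,0,0.05,1],[0,0,0,0,0,0.03,1],[0,0,0,0,0,0,1],[0,0,0,0,0,0,1]]}}

```text
time: 22.22
tool_pos: [0.4682, 0.2553, 0.111]
tool_rot: [-0.228, -3.133, 0.0]
wrist_force: [0.2, -0.0, -2.0]
opening: 0.0215
```

```bash
python3 st.py; python3 -c "
from h import *
print(tomove([.468,.2574,.0315],np.pi+np.radians(-8.3)))"
```

```text
[0.46815 0.25534 0.11099] [-2.2760e-01 -3.1332e+00  2.0000e-04] [ 0.19 -0.03 -1.99] [ 0.03  -0.026  0.034] 22.225
[array([ 0.4,  2. , 79.5]), array([-0.0002, -0.0001, -0.0002])]
```

{"api": "apply_moves", "payload": {"series": [[0,1,4,0,0,0,1],[0,1,9,0,0,0,1],[0,0,14,0,0,0,1],[0,0,15,0,0,0,1],[0,0,14,0,0,0,1],[0,0,10,0,0,0,1],[0,0,6,0,0,0,1],[0,0,3,0,0,0,1],[0,0,1.5,0,0,0,1],[0,0,1,0,0,0,1],[0,0,0.5,0,0,0,1]]}}

```text
time: 23.6
tool_pos: [0.4686, 0.2577, 0.0332]
tool_rot: [0.227, 3.133, 0.001]
wrist_force: [0.2, -0.0, -2.5]
opening: 0.0212
```

{"api": "apply_moves", "payload": {"series": [[0,0,0.7,0,0,0,1]]}}

```text
time: 23.72
tool_pos: [0.4685, 0.2576, 0.0325]
tool_rot: [0.227, 3.133, 0.0]
wrist_force: [-0.7, -0.2, -2.5]
opening: 0.0212
```

{"api": "apply_moves", "payload": {"series": [[0,0,0.6,0,0,0,1]]}}

```text
time: 23.85
tool_pos: [0.4685, 0.2576, 0.0318]
tool_rot: [0.227, 3.133, 0.0]
wrist_force: [0.5, -0.6, -1.5]
opening: 0.0214
```

```bash
python3 st.py
```

```text
[0.46845 0.25758 0.03175] [2.2720e-01 3.1332e+00 1.0000e-04] [ 0.54 -0.61 -1.5 ] [ 0.034  0.013 -0.064] 23.85
```

{"api": "apply_moves", "payload": {"series": [[0,0,0.4,0,0,0,1],[0,0,0.2,0,0,0,1],[0,0,0,0,0,0,1]]}}

```text
time: 24.22
tool_pos: [0.4684, 0.2576, 0.0316]
tool_rot: [0.227, 3.133, 0.0]
wrist_force: [-1.4, -0.2, 4.0]
opening: 0.0216
```

{"api": "apply_moves", "payload": {"series": [[0,0,0,0,0,0,0.72],[0,0,0,0,0,0,0.65],[0,0,0,0,0,0,0.5],[0,0,0,0,0,0,0.3],[0,0,0,0,0,0,0.3],[0,0,0,0,0,0,0.3],[0,0,-3,0,0,0,0.3],[0,0,-8,0,0,0,0.3],[0,0,-15,0,0,0,0.3],[0,0,-25,0,0,0,0.3],[0,0,-30,0,0,0,0.3],[0,0,-30,0,0,0,0.3],[0,0,-30,0,0,0,0.3],[0,0,-20,0,0,0,0.3],[0,0,-10,0,0,0,0.3],[0,0,0,0,0,0,0.3]]}}

```text
time: 26.22
tool_pos: [0.4686, 0.2576, 0.203]
tool_rot: [0.227, 3.132, 0.001]
wrist_force: [0.2, 0.3, 0.1]
opening: 0.0598
```

```bash
python3 st.py; python3 - <<'E'
from h import *
f=lambda x:cv2.resize(x,(400,300),interpolation=cv2.INTER_CUBIC)
w,s,t=snap('wrist'),snap('scene'),snap('top')
cv2.imwrite('pics/c5.png',np.vstack([np.hstack([f(w['image']),f(s['image'])]),np.hstack([f(t['image'][120:300,130:400]),f(s['image'][190:270,300:390])])])[:,:,::-1])
P=cloud(w); 
for n,(x,y) in {'grip':(.4689,.2575)}.items():
    q=P[(P[...,2]>.068)&(P[...,2]<.09)&(abs(P[...,0]-x)<.03)&(abs(P[...,1]-y)<.03)]; print(cv2.minAreaRect((q[:,:2]*1000).astype(np.float32)),np.median(q[:,2]))
y=np.radians(-8.3)
for d in (.03,.05,.07,.09,.1):
    p=np.array([.4689+d*np.cos(y),.256+d*np.sin(y)]); k=(np.hypot(P[...,0]-p[0],P[...,1]-p[1])<.006)&(P[...,2]<.02)
    print(d,np.median(P[k,2]).round(4) if k.any() else None,end=' | ')
k=(abs(P[...,0]-.5)<.02)&(abs(P[...,1]-.21)<.015);print('bench',np.median(P[k,2]))
P=cloud(t)
def pr(name,x,y,r,z0,z1):
    q=P[(np.hypot(P[...,0]-x,P[...,1]-y)<r)&(P[...,2]>z0)&(P[...,2]<z1)]
    print(name,len(q),np.round(cv2.minAreaRect((q[:,:2]*1000).astype(np.float32))[0],1))
pr('block',.426,.0313,.08,.015,.1);pr('tape',.409,-.123,.07,.012,.1);pr('pot',.69,.168,.05,.03,.1);pr('nest',.626,-.028,.08,.05,.08)
P=cloud(s)
q=P[(P[...,0]>.58)&(P[...,0]<.65)&(abs(P[...,1]+.029)<.03)&(P[...,2]>.0617)&(P[...,2]<.0645)]
print('token',cv2.minAreaRect((q[:,:2]*1000).astype(np.float32)),np.median(q[:,2]))
E
```

```text
[0.46859 0.25764 0.20295] [2.2720e-01 3.1321e+00 1.4000e-03] [0.21 0.25 0.11] [-0.005  0.044 -0.027] 26.225
((468.224609375, 255.94610595703125), (21.720054626464844, 29.034400939941406), 81.19322204589844) 0.07539402880547419
0.03 0.0032 | 0.05 0.0018 | 0.07 0.002 | 0.09 0.0018 | 0.1 0.0019 | bench -0.0008006960704918797
block 926 [425.9  31.8]
tape 909 [ 409.4 -122.8]
pot 193 [690.2 168.1]
nest 1118 [626.3 -28.6]
token ((620.1771850585938, -28.933382034301758), (56.680274963378906, 57.02769470214844), 2.141367197036743) 0.06302961813194569
```

View pics/c5.png

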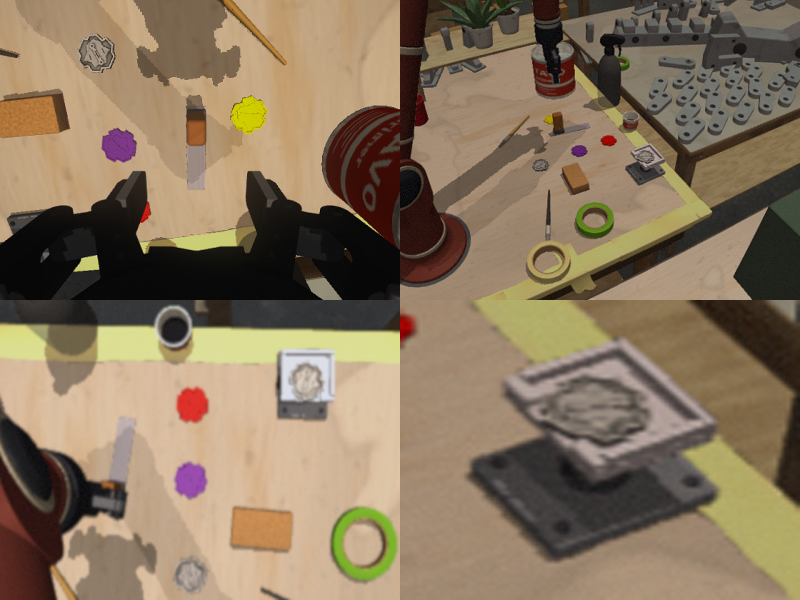

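The token lies flat in the pocket, the lifter lies flat on the bench, and the fingers are free of it. The bystanders haven't moved, so I'm handing in.

```bash
python3 -c "
from rig import ctrl
print(ctrl.sign_off())"
```

```text
the job is handed in; nothing more can be done
None
```

The painted token lies flat in the drying nest's pocket. The lifter is flat on the bench where it started, and I let go of it. I handed the job in after 26 s of the 64 s allowed.

- **Carry:** I picked the lifter up by its grip. After the lift, depth readings showed the blade level with the token still on it.
- **Placing:** I lowered the blade in steps of about 1 mm until it touched the bed, about 60 mm above the bench. I kept about 3–5 N on the bed while drawing the blade straight out. The front stops held the token while the blade came out from under it.
- **Last checks:**
  - The token is inside the pocket, its top about 3 mm above the bed, the height of a token lying flat.
  - The blade is about 2.5–3 mm above the bench along its length, so the lifter lies flat.
  - The sanding block, tape, pot and stand measured within about 0.3 mm of where they began. I checked the bare token only by eye in the last pictures.
  - The gripper is open, 17 cm above the place where I let go.

Two readings disagreed or were unclear. The cameras put the grip about 2 mm in y from the arm's own position, so I centred the grasp by eye from close up. Torque readings were too noisy to use, so I judged contact from the vertical force.

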